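Push a parcel over the lip and up to the stop of the labelling stand

TASK

Push the closed cardboard parcel up the ramp of the labelling stand and over the lip at its top, so that it lies flat on the deck between the guides. Then keep pushing it slowly until it meets the stop bar, press it there firmly for a moment but gently, without ramming the bar, and leave it square against the bar. Do not tip the parcel over and leave the other things on the table where they are.

Things in the scene. Friction and masses are not known exactly. Their poses are not given: they have to be found in the camera images.
- parcel: closed cardboard carton, 110 (x) x 100 (y) x 45 (z) mm, 0.3 to 0.65 kg, too wide to grip. Origin: centre of its underside; z up; leading face at x = +55 mm. At the start it stands on the table before the foot of the ramp, its x axis within 0.3 rad of the stand's x axis, up to 35 mm to either side of the stand's centre line.
- stand: low metal stand, fixed to the table. Origin: on the table, on its centre line; x points up the ramp, the way the parcel travels; z up. The ramp runs from its foot at x = -130 mm evenly up to the crest of the lip. Guide strips 6 mm thick, tops at 26 mm, stand on both sides: inner faces 150 mm apart at the foot, narrowing to 108 mm at the lip and 108 mm beside the deck.
- lip (a point): crest of the rounded lip (10 mm rod across the way) in which the ramp ends, on the centre line, at x = -27 mm of the stand, 18 mm above the table and 6 mm above the deck behind it
- deck (a point): a point on the flat deck behind the lip, at x = 50 mm of the stand; the deck is 12 mm above the table and runs to x = 201 mm
- backstop: backstop at the far end of the deck, same origin and axes as the stand. It carries an adjustable stop bar across the way, 100 mm wide, top 48 mm above the table, clamped with its face toward the ramp anywhere from x = 110 to 150 mm: the setting is not reported and must be felt for or seen. The bar is rigid: about 10 N is a firm press, 20 N is ramming.
- tape_brown: bystander: brown roll of packing tape on its side face, 68 mm diameter, 48 mm high; origin centre of underside
- staples_box: bystander: small box of staples 36 x 58 x 24 mm; origin centre of underside
- till_roll_a: bystander: white paper till roll standing on end, 48 mm diameter, 57 mm high; origin centre of underside
- stamp: bystander: wooden hand stamp, foot 28 x 52 mm, 72 mm high with turned handle; origin centre of underside

How it is judged:
By the outcome, as a careful person would: the job done as asked, in the order asked, and still so for the second after the job is handed in, with the robot touching nothing.
It also fails if it takes over 72 s, if anything falls off the work surface, if the arm or the gripper's body presses on something with over 40 N, if the wrist force passes 120 N, or if a joint passes its speed limit or range.

ROBOT

A 6-joint arm with a two-finger parallel gripper is mounted at the origin on a cart in front of the work surface, level with it; the furniture and walls round the work are solid. World frame = base frame: x ahead of the robot, y to its left, z up, the work surface at z = 0. Lengths are in m, angles in rad, forces in N, time in s.
With the tool pointing down it reaches from about 0.325 to 0.775 m from the base axis. Payload 5.5 kg.
Tool frame: the origin (TCP) lies between the finger pads; the fingertips stand 8 mm ahead of it and the grasp point (between the pads) lies 11 mm behind it (tcp_to_tips is the distance from the TCP to the fingertips, in m); z points along the fingers, y is the direction in which the jaws open and shut (so a half turn about z gives the same grasp; the last joint's range is limited). The gripper opens to 88 mm and grips with 3 to 60 N. Pads are 20 mm wide; open, the fingers measure 115 mm over their backs; the gripper's body (75 mm by 178 mm) begins 61 mm behind the grasp point.
Start: joints at [-1.173, 0.091, 1.231, -0, 1.82, -0.057], TCP at [0.264, -0.539, 0.231] pointing down, gripper open.
Joint ranges: [-2.87, 2.87], [-0.86, 2.18], [0.17, 2.46], [-1.51, 4.65], [0.06, 2.69], [-2.65, 2.65]. Speed limits (rad/s): [2.57, 2.57, 3.01, 3.14, 3.14, 3.14].

INTERFACE

Orientations are given as a unit quaternion [w, x, y, z].
In Python, from bench import * gives the robot as it stands. Calls block until the motion is done:
- move_to(position, orientation): joint-space move of the TCP to a pose.
- move_l(position, speed=0.15, orientation=None): straight line of the TCP; orientation=None keeps the orientation; speed is the mean speed in m/s.
- movej(angles): joint-space move.
- gripper_open() and close(): open the fingers fully, or close them until they stop; the grip force is fixed at half the most.
- hold(seconds).
- inverse_kinematics(position, orientation): joint angles nearest the present ones, or None.
- state(): the state.
- get_image(name): name is "scene" or "top"; returns a dict with "frame" (480x640x3 uint8, blue, green, red), "depth" (480x640 float32, m along the optical axis (not along the pixel's ray), 0 where there is no reading), "camera_matrix" (3x3 intrinsics, pixels), "view" (4x4, takes a point from world to camera coordinates). Camera axes: x right, y up, looking along -z (the intrinsics and any distortion apply to the point x, -y, -z); pixel columns grow to the right and rows downward; lengths in m; the calibration is good to about 2 mm. A picture is of the moment at which its call begins.
A pose or a line that the arm cannot do raises IKError and nothing moves.
- job_done(): hands the job in, once; it reports no verdict.
The state is a dict: "time": time; "joint_pos": joint angles; "dq": joint speeds; "joint_torque": joint torques, N m; "ee_pos": TCP position; "ee_rot": TCP orientation; "ft_force": force on the tool from outside, world axes, zero at the start; "moment": the same for the moment, N m; "finger_gap": finger opening in m.
Only numpy, scipy, OpenCV 4.12 (cv2) and the standard library are available. Lean on these libraries where they do the work, as an engineer would, in place of code of your own. Each camera call takes 0.05 s, during which the arm holds its last target. There are 200 camera calls.

## Working session

There is one attempt and no reset: what is moved stays moved. The work goes in short steps, each a Python script; the robot and the scene stay as the last script left them, time stands still between calls to the robot, and variables do not carry over. Pictures are saved under pics/ and viewed, on a budget of 10 in all, crops included, one or two more only if the job needs it, and the job is handed in when it is done.

```bash
ls; mkdir -p pics; python3 - <<'E'
from bench import *
import cv2, numpy as np
for n in ("top","scene"):
    d=get_image(n); cv2.imwrite(f"pics/{n}0.png",d["frame"]); np.savez(f"{n}0.npz",**d)
    print(n,d["camera_matrix"].tolist(),np.round(d["view"],4).tolist(),d.keys())
s=state();print(s)
E
```

```text
pics
top [[624.7135757500612, 0.0, 321.1743821634361], [0.0, 624.7135757500612, 228.23142576408574], [0.0, 0.0, 1.0]] [[-0.0646, -0.9979, -0.0062, 0.0065], [0.9746, -0.0644, 0.2144, -0.5919], [-0.2143, 0.0078, 0.9767, -0.9655], [0.0, 0.0, 0.0, 1.0]] dict_keys(['frame', 'depth', 'camera_matrix', 'view'])
scene [[529.2512814903478, 0.0, 316.8441612028432], [0.0, 529.2512814903478, 247.51026641547884], [0.0, 0.0, 1.0]] [[-0.8808, -0.4733, 0.0142, 0.4969], [0.2487, -0.437, 0.8644, -0.1967], [-0.4029, 0.7649, 0.5026, -0.828], [0.0, 0.0, 0.0, 1.0]] dict_keys(['frame', 'depth', 'camera_matrix', 'view'])
{'time': 0.1, 'joint_pos': array([-1.17270926e+00,  9.17531465e-02,  1.23176840e+00, -1.74391686e-05,
        1.81982465e+00, -5.66951302e-02]), 'dq': array([-7.59700488e-04, -3.88582818e-03, -4.02410619e-03, -1.38863656e-03,
       -1.08374187e-03,  6.37320968e-05]), 'joint_torque': array([ 3.44354710e-03, -4.47856092e+01, -4.07569885e+01,  7.01031508e-02,
        2.84181250e-02, -1.02566507e-04]), 'ee_pos': array([ 0.26345276, -0.53877098,  0.22963652]), 'ee_rot': array([-8.62595055e-04,  9.74257960e-01,  2.25434378e-01, -1.57265569e-04]), 'ft_force': array([ 0.67680639, -0.10186767,  0.29902865]), 'moment': array([0.01077711, 0.02867935, 0.0418976 ]), 'finger_gap': 0.08787506689458498}
```

View pics/top0.png

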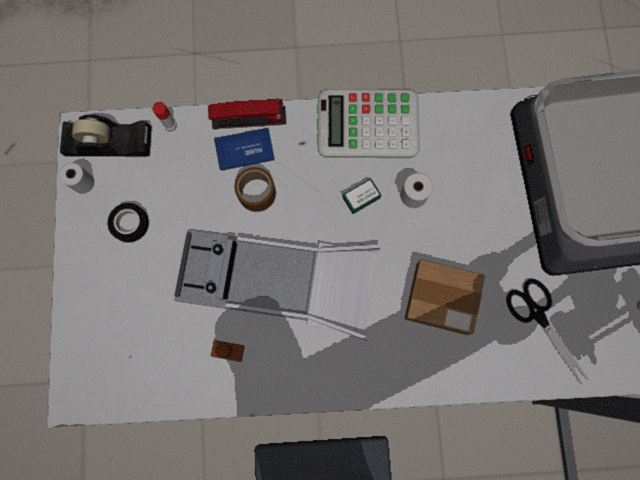

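View pics/scene0.png

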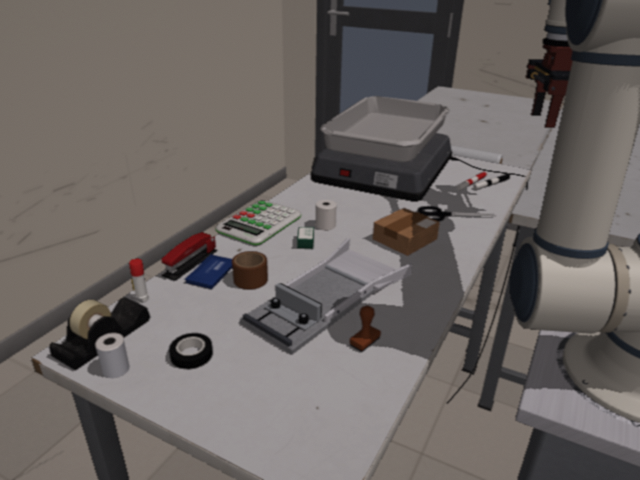

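The top view shows the parcel near px (445,295). The stand runs leftwards from the ramp foot (col ~375) to the backstop (col ~235), so travel is about world +y. I'll enlarge that area to read the corners.

```bash
cat > h.py <<'E'
import numpy as np, cv2
def ray(d,px,z):
    K,V=d["camera_matrix"],d["view"]; R,t=V[:3,:3],V[:3,3]; c=-R.T@t
    px=np.atleast_2d(np.asarray(px,float)); n=np.c_[(px-K[:2,2])/K[0,0],np.ones(len(px))]
    w=(n*[1,-1,-1])@R
    return c+w*((z-c[2])/w[:,2])[:,None]
def proj(d,P):
    K,V=d["camera_matrix"],d["view"]; p=np.atleast_2d(P)@V[:3,:3].T+V[:3,3]
    return np.c_[p[:,0]/-p[:,2],-p[:,1]/-p[:,2]]*K[0,0]+K[:2,2]
def parcel_mask(d):
    h=cv2.cvtColor(d["frame"],cv2.COLOR_BGR2HSV)
    return cv2.inRange(h,(5,60,30),(22,255,255))
E
python3 - <<'E'
from h import *
d=np.load("top0.npz"); f=d["frame"]
c=cv2.resize(f[215:350,165:500],None,fx=2.38,fy=2.38,interpolation=cv2.INTER_CUBIC)
cv2.imwrite("pics/crop1.png",c)
m=parcel_mask(d); cs,_=cv2.findContours(m,0,2)
for k in cs:
    if cv2.contourArea(k)>200: print(cv2.contourArea(k),cv2.minAreaRect(k),cv2.boxPoints(cv2.minAreaRect(k)).tolist())
# depth to heights
K,V=d["camera_matrix"],d["view"];D=d["depth"]
for u,v in [(445,285),(300,275),(340,280),(230,265),(205,270),(360,280),(317,280),(379,243),(365,336),(234,262),(237,262)]:
    z=D[v,u];p=np.array([(u-K[0,2])/K[0,0]*z,-(v-K[1,2])/K[0,0]*z,-z]);print(u,v,np.round(V[:3,:3].T@(p-V[:3,3]),4))
E
```

```text
466.5 ((227.1094207763672, 350.42559814453125), (31.06060791015625, 16.699752807617188), 10.784297943115234) [[210.29104614257812, 355.7220764160156], [213.415771484375, 339.3172912597656], [243.92779541015625, 345.1291198730469], [240.80307006835938, 361.5339050292969]]
4200.5 ((444.8830871582031, 296.8143310546875), (70.4311752319336, 63.25065994262695), 12.804265975952148) [[403.53436279296875, 319.8487243652344], [417.55206298828125, 258.1709289550781], [486.2318115234375, 273.7799377441406], [472.214111328125, 335.4577331542969]]
1331.0 ((254.42306518554688, 189.11538696289062), (43.93001174926758, 38.83099365234375), 78.69007110595703) [[231.076904296875, 171.38461303710938], [269.1538391113281, 163.76922607421875], [277.76922607421875, 206.84616088867188], [239.69229125976562, 214.4615478515625]]
445 285 [ 0.4864 -0.2293  0.0453]
300 275 [ 0.3704 -0.0242  1.0699]
340 280 [ 0.5101 -0.0587  0.0138]
230 265 [0.5423 0.1222 0.0485]
205 270 [0.5429 0.1708 0.0104]
360 280 [ 0.5088 -0.0931  0.0064]
317 280 [ 0.5119 -0.0197  0.0196]
379 243 [ 0.5717 -0.1313  0.0026]
365 336 [ 0.4132 -0.0927  0.0275]
234 262 [0.5527 0.1201 0.0146]
237 262 [0.5531 0.1155 0.0105]
```

View pics/crop1.png

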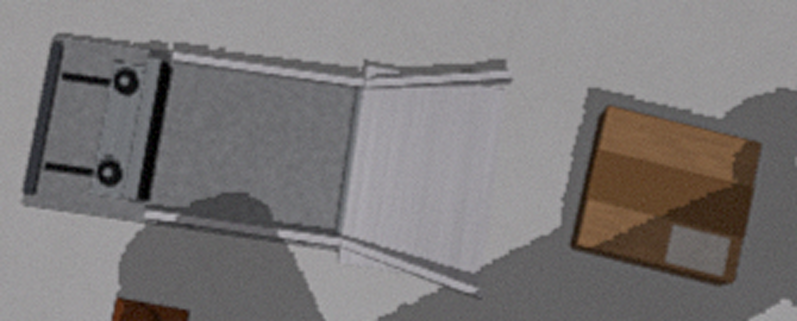

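```bash
python3 - <<'E'
from h import *
d=np.load("top0.npz")
def W(p,z): return ray(d,np.array(p)/2.38+[165,215]-0.3,z)[:,:2]
U=W([(175,55),(355,82)],.026);L=W([(148,215),(340,241)],.026);lip=W([(361,84),(342,237)],.018)
print(U,L,lip)
du=U[0]-U[1];dl=L[0]-L[1];print("angs",np.arctan2(du[1],du[0]),np.arctan2(dl[1],dl[0]))
dp=lip[1]-lip[0];print("lip perp ang",np.arctan2(dp[1],dp[0])+np.pi, "len",np.linalg.norm(dp))
far=W([(57,38),(25,203)],.012);q=far[1]-far[0];print("far",far,np.arctan2(q[1],q[0])+np.pi,np.linalg.norm(q))
a=(np.arctan2(du[1],du[0])+np.arctan2(dl[1],dl[0]))/2
e=np.array([np.cos(a),np.sin(a)]);n=np.array([-e[1],e[0]])
mid=(np.mean(U@n)+np.mean(L@n))/2;print("a",a,"gap",np.mean(U@n)-np.mean(L@n))
xl=np.mean(lip@e)+.027; O=xl*e+mid*n; print("O",O)
S=lambda P:np.c_[(P-O)@e,(P-O)@n]
print("far",S(far)); print("bar base",S(W([(170,65),(150,200)],.012)),"bar top",S(W([(160,62),(140,198)],.048)))
print("guide foot",S(W([(510,75),(477,292)],.026)))
m=cv2.boxPoints(cv2.minAreaRect(max(cv2.findContours(__import__('h').parcel_mask(d),0,2)[0],key=cv2.contourArea)))
P=ray(d,m,.045)[:,:2];print("parcel box S",S(P),np.linalg.norm(P-np.roll(P,1,0),axis=1))
P=W([(607,106),(760,142),(733,280),(578,244)],.045);print("parcel corners S",S(P),np.linalg.norm(P-np.roll(P,-1,0),axis=1),"centre",P.mean(0),S(P).mean(0))
for i,j in((1,0),(2,3)):v=P[j]-P[i];print("yaw rel",np.arctan2(v[1],v[0])-a)
# point of bystanders
print("stamp",W([(150,320)],0.0))
E
```

```text
[[ 0.59206091  0.10985403]
 [ 0.56394066 -0.01772797]] [[ 4.78947368e-01  1.32879249e-01]
 [ 4.52137477e-01 -2.93923500e-04]] [[ 0.56368215 -0.02189241]
 [ 0.45546132 -0.00168188]]
angs 1.3538557624405125 1.3721357002237604
lip perp ang 6.098559364081378 len 0.11009184154487622
far [[0.61334042 0.19708822]
 [0.49462402 0.22213804]] 6.075230243523714 0.12133044729816697
a 1.3629957313321364 gap -0.11421258892940545
O [0.51310257 0.01506202]
far [[ 0.19879018 -0.06052792]
 [ 0.19880892  0.06080253]]
bar base [[ 0.11374395 -0.05242964]
 [ 0.111047    0.04605195]] bar top [[ 0.11488104 -0.04728792]
 [ 0.11201188  0.04858629]]
guide foot [[-0.13041343 -0.07720206]
 [-0.12662371  0.07766877]]
parcel box S [[-0.18376086  0.04186174]
 [-0.19512566 -0.06240868]
 [-0.31010627 -0.05249498]
 [-0.29642751  0.0509495 ]] [0.11303257 0.10488794 0.1154072  0.10434495]
parcel corners S [[-0.19891825 -0.06113884]
 [-0.30659585 -0.05101111]
 [-0.29672337  0.04588981]
 [-0.18974915  0.03671573]] [0.10815284 0.09740253 0.10736688 0.09828321] centre [ 0.469166   -0.22912331] [-0.24799665 -0.0073861 ]
yaw rel -0.09378022041122991
yaw rel -0.08555038988006869
stamp [[0.40751218 0.13776487]]
```

Measurements agree with the given sizes:

| Check | Measured | Given |
|---|---|---|
| Guide centre spacing | 114.2 mm | 114 mm |
| Ramp foot x | −128 mm | −130 mm |
| Far end x | 199 mm | 201 mm |
| Parcel size | 108 x 98 mm | 110 x 100 mm |

In the stand frame the parcel centre is at (−248, −7) mm with yaw −0.09. The bar face is at about x = 113 mm.

I'll push with the open fingers, which gives two contacts and keeps the yaw stable. The tips go above the guide tops.

```bash
cat > r.py <<'E'
from bench import *
from h import *
A=1.363; O=np.array([0.5131,0.0151]); e=np.array([np.cos(A),np.sin(A)]); n=np.array([-e[1],e[0]])
def pose(x,y,yaw,ztip):
    p=O+x*e+y*n; f=(A+yaw)/2
    return [p[0],p[1],ztip+.008],[0,np.cos(f),np.sin(f),0]
def tool(px,py,yaw,back):   # tool pose 'back' behind parcel centre
    return px-back*np.cos(yaw),py-back*np.sin(yaw),yaw
def force():
    f=state()["ft_force"]; return np.array([f[:2]@e,f[:2]@n,f[2]])
def look(name=None):
    d=get_image("top")
    if name: cv2.imwrite(f"pics/{name}.png",cv2.resize(d["frame"][215:350,165:500],None,fx=2.38,fy=2.38,interpolation=cv2.INTER_CUBIC))
    return d
E
python3 - <<'E'
from r import *
px,py,yw=-.248,-.0074,-.09
x,y,w=tool(px,py,yw,.055+.010+.014)
p,q=pose(x,y,w,.12); move_to(p,q)
p,q=pose(x,y,w,.030); move_l(p,.1,q); hold(.3)
f0=force();print("free",f0,state()["time"])
b=.079
while b>.058:
    b-=.002; p,q=pose(*tool(px,py,yw,b),.030); move_l(p,.03,q); f=force()-f0
    if -f[0]>.8: break
print("contact b",b,f)
np.save("f0.npy",f0)
N=5; last=(px,py,yw)
for k in range(1,N+1):
    s=k/N; ss=s*s*(3-2*s)
    p,q=pose(*tool(px+s*(.075-.0),py*(1-ss),yw*(1-ss),b),.030); move_l(p,.035,q); print(np.round(force()-f0,2))
print(state()["time"],state()["ee_pos"]); look("c2"); print(b)
E
```

```text
free [-0.64583412 -0.26586544 -0.6864145 ] 2.65
contact b 0.06699999999999999 [-0.96484258 -0.43816845 -0.19975795]
[0.2  0.14 1.4 ]
[0.19 0.06 0.09]
[ 1.51 -0.38  1.46]
[0.44 0.41 0.51]
[-0.37  0.58 -0.33]
7.025 [ 0.46370606 -0.21921078  0.03800439]
0.06699999999999999
```

View pics/c2.png

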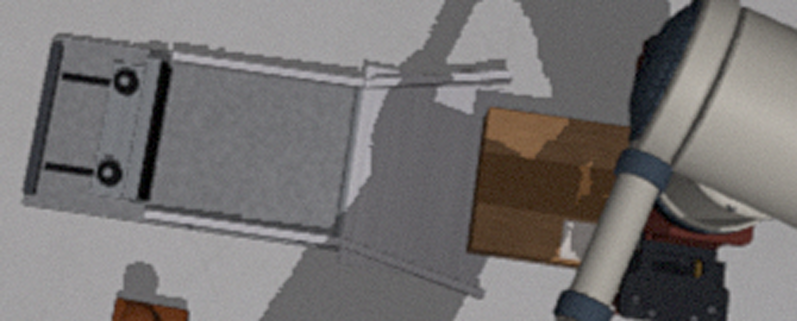

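The leading top edge of the parcel now runs from crop px (487,107) to (468,252), just before the ramp foot. Next I compute its pose and push on over the lip.

```bash
cat >> r.py <<'E'
def W(d,p,z):
    P=ray(d,np.array(p,float)/2.38+[165,215]-0.3,z)[:,:2]-O; return np.c_[P@e,P@n]
def favg(k=6):
    a=[]
    for _ in range(k): hold(.02); a.append(force())
    return np.mean(a,0)
E
python3 - <<'E'
from r import *
d=np.load("top0.npz")
print(W(d,[(487,107),(468,252)],.045))
p=state()["ee_pos"][:2]-O;print("tool",p@e,p@n)
E
```

```text
[[-0.11623008 -0.04859555]
 [-0.11606164  0.05278354]]
tool -0.2394768867046361 1.568910831244756e-05
```

```bash
python3 - <<'E'
from r import *
f0=np.load("f0.npy"); x=-.2395
while x<-.052:
    x+=.0075; p,q=pose(x,0,0,.030); move_l(p,.03,q); f=favg(2)-f0
    print(round(x,4),np.round(f,1),end="; ")
    if -f[0]>18: print("STOP");break
print(state()["time"]); d=look("c3"); s=get_image("scene"); cv2.imwrite("pics/s3.png",cv2.resize(s["frame"][180:380,200:480],None,fx=2.5,fy=2.5))
E
```

```text
-0.232 [-1.   0.8 -0.2]; -0.2245 [-1.9  0.4  0.3]; -0.217 [-1.   0.8 -0.1]; -0.2095 [-1.   0.6 -0.3]; -0.202 [-0.9 -0.1 -0.6]; -0.1945 [-0.5 -0.2 -0.8]; -0.187 [-0.3  0.6  0.4]; -0.1795 [-0.3  0.2 -0.2]; -0.172 [-0.6  0.2 -0.7]; -0.1645 [-0.3 -0.  -0.4]; -0.157 [-0.7  0.4 -0.7]; -0.1495 [-1.7  0.2 -0.1]; -0.142 [-4.9 -0.   3.6]; -0.1345 [-7.3  0.7  6.5]; -0.127 [-10.2   1.3   8.9]; -0.1195 [-14.2   0.8  12.4]; -0.112 [-17.5   2.4  16. ]; -0.1045 [-20.7   2.3  18.7]; STOP
14.8917
```

View pics/c3.png

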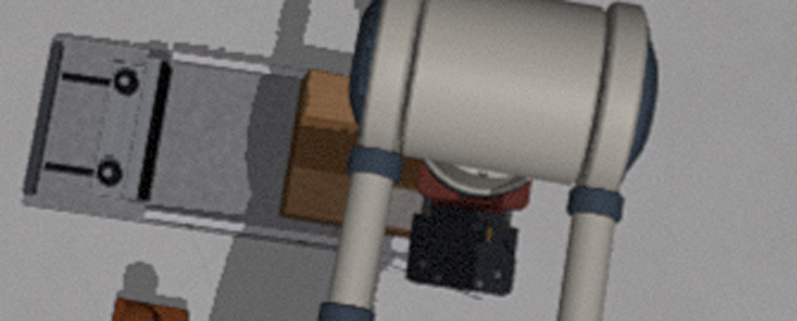

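View pics/s3.png

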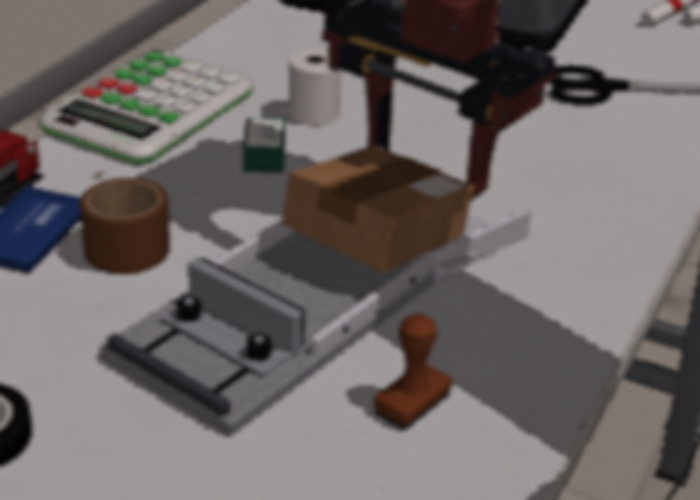

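The parcel is on the ramp with its front beyond the lip (crop px (310,70)–(283,215)). The stamp and tape are where they were. Fx ≈ −21 N with Fz ≈ +19 N shows the fingers, moving level, are holding the rear down by friction as it climbs. I'll back off, raise the fingers, and then push along the slope, releasing now and then.

```bash
python3 - <<'E'
from r import *
f0=np.load("f0.npy")
def go(x,z,s=.03):
    p,q=pose(x,0,0,z); move_l(p,s,q); f=favg(2)-f0; print(round(x,4),round(z,4),np.round(f,1),end="; "); return f
go(-.1045,.0365); go(-.109,.0365); go(-.109,.035)
print(W(look(),[(310,70),(283,215)],.068))
x=-.109
while x<-.087:
    x+=.004; f=go(x,.035+.175*max(0,x+.1045))
    if -f[0]>14: print("STOP");break
else:
    go(x-.005,.040)
print(state()["time"]); s=get_image("scene"); cv2.imwrite("pics/s4.png",cv2.resize(s["frame"][180:380,200:480],None,fx=2.5,fy=2.5))
E
```

```text
-0.1045 0.0365 [-6.3 -2.6  3.1]; -0.109 0.0365 [0.9 0.4 0.7]; -0.109 0.035 [-0.1  0.5  0.7]; [[ 0.00829664 -0.05286156]
 [ 0.01122236  0.0477801 ]]
-0.105 0.035 [-4.9  0.4  2.8]; -0.101 0.0356 [-6.8  0.5  4.2]; -0.097 0.0363 [-8.8  1.4  6.7]; -0.093 0.037 [-9.7  1.5  8.4]; -0.089 0.0377 [-10.8   1.7   9.7]; -0.085 0.0384 [0.5 0.5 0.5]; -0.09 0.04 [0.6 0.6 0.6]; 18.3167
```

View pics/s4.png

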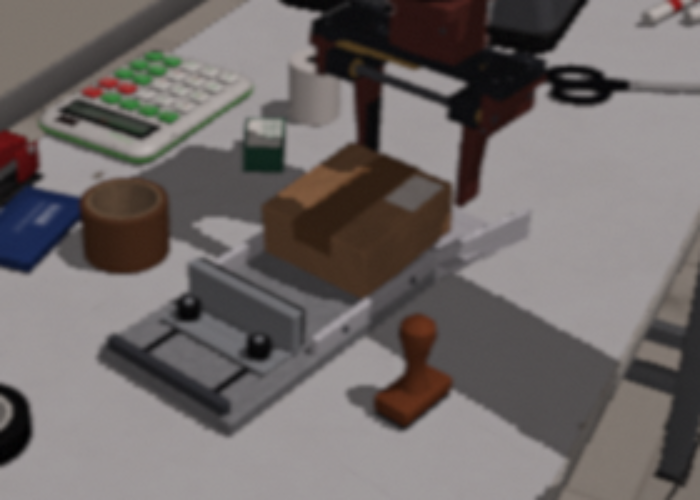

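The parcel has tipped over the lip, its front is down on the deck and the force has released. I'll continue with the fingers descending slightly, until the rear is past the lip.

```bash
python3 - <<'E'
from r import *
f0=np.load("f0.npy")
def go(x,z,s=.03):
    p,q=pose(x,0,0,z); move_l(p,s,q); f=favg(2)-f0; print(round(x,4),round(z,4),np.round(f,1),end="; "); return f
x=-.09
while x<-.0275:
    x+=.005; f=go(x,.040-.11*(x+.09))
    if -f[0]>14: print("STOP");break
go(x-.005,.034)
print(state()["time"]); s=get_image("scene"); cv2.imwrite("pics/s5.png",cv2.resize(s["frame"][180:380,200:480],None,fx=2.5,fy=2.5)); look("c5")
E
```

```text
-0.085 0.0394 [0.5 0.6 0.2]; -0.08 0.0389 [-0.4 -0.   0.4]; -0.075 0.0384 [-1.2  0.   1.2]; -0.07 0.0378 [-0.6  0.2 -0.3]; -0.065 0.0372 [-0.3  0.4 -0.1]; -0.06 0.0367 [-0.8  0.5  0.3]; -0.055 0.0362 [-0.9 -0.4  1.3]; -0.05 0.0356 [-2.  -0.6  2.5]; -0.045 0.035 [-3.7  0.7  4.3]; -0.04 0.0345 [-5.1 -0.1  5.7]; -0.035 0.034 [0.3 0.7 0.7]; -0.03 0.0334 [-2.8  1.   1.6]; -0.025 0.0329 [-4.1  1.4  3.9]; -0.03 0.034 [0.9 0.3 0.8]; 23.275
```

View pics/s5.png

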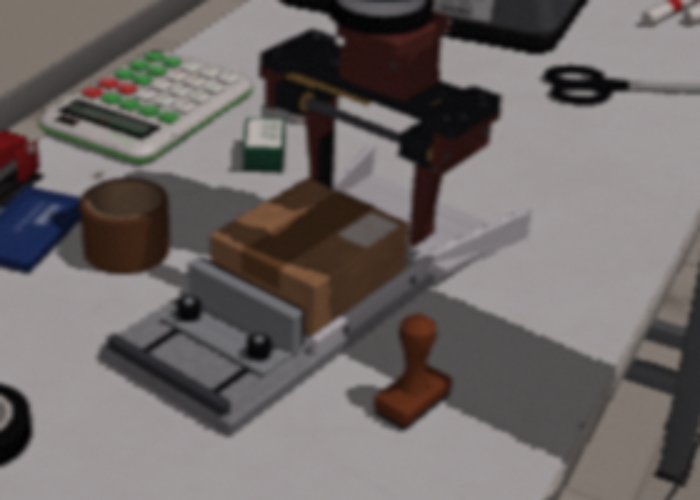

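View pics/c5.png

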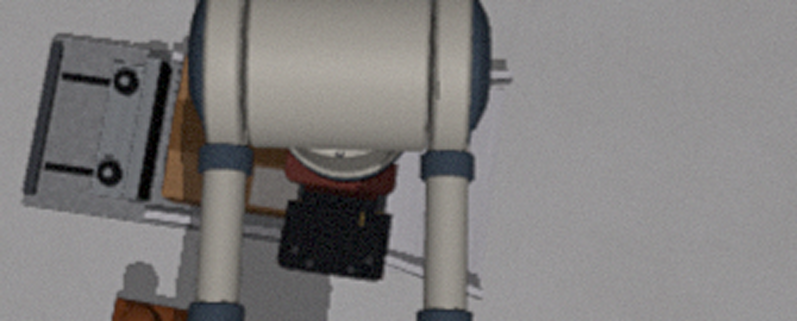

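The parcel's rear has dropped past the lip. It sits between the guides about 15 mm short of the bar (bar's dark face at crop px (170,65)–(150,200)). Now a slow push with force feedback.

```bash
python3 - <<'E'
from r import *
f0=favg(8); print("zero",np.round(f0,2))
def go(x,z=.034,s=.02):
    p,q=pose(x,0,0,z); move_l(p,s,q); f=favg(3)-f0; print(round(x*1000,1),np.round(f,1),end="; "); return f
x=-.03
while x<.004:
    x+=.001 if x<-.016 else .0004
    f=go(x,s=.015)
    if -f[0]>8.5: print("PRESS"); break
hold(.4); print(favg(4)-f0,state()["time"])
E
```

```text
zero [ 0.16 -0.08  0.12]
-29.0 [-0.  -0.4  0. ]; -28.0 [ 0.  -0.2 -0.3]; -27.0 [-0.6 -0.1  0.1]; -26.0 [-0.2 -0.  -0.3]; -25.0 [-0.9  0.3 -0.1]; -24.0 [-4.7  0.3  0.1]; -23.0 [-4.3 -0.5  0.5]; -22.0 [-3.8 -0.1  0.1]; -21.0 [-3.  -0.1  0.3]; -20.0 [-3.  -0.  -0.2]; -19.0 [-3.3  0.2  0.4]; -18.0 [-3.2  0.1  0.2]; -17.0 [-3.3  0.2 -0.4]; -16.0 [-3.8  0.6 -0.1]; -15.6 [-3.8 -0.2  0.1]; -15.2 [-4.2 -0.4 -0.1]; -14.8 [-4.5  0.  -0.2]; -14.4 [-3.9 -0.4  0.1]; -14.0 [-3.6  0.1 -0.2]; -13.6 [-4.2 -0.  -0.1]; -13.2 [-4.3 -0.2 -0.5]; -12.8 [-3.9 -0.2  0.3]; -12.4 [-4.1  0.5  0.2]; -12.0 [-4.1 -0.1  0. ]; -11.6 [-4.9  0.3  0.2]; -11.2 [-6.1  0.7  0.8]; -10.8 [-8.3  0.9  0.8]; -10.4 [-9.1  1.4  1.5]; PRESS
[-9.30245924  1.56030415  1.14438893] 32.375
```

Contact came at tool x ≈ −11.7 mm, which puts the bar at about 111 mm and agrees with the image. Sliding friction is about 4 N, so I'll raise the total to about 13.5 N (roughly 10 N on the bar), hold, back off and look.

```bash
python3 - <<'E'
from r import *
f0=np.array([.16,-.08,.12]); x=-.0104
while x<-.006:
    x+=.0003; p,q=pose(x,0,0,.034); move_l(p,.015,q); f=favg(3)-f0; print(round(x*1000,1),np.round(f,1),end="; ")
    if -f[0]>13.2: break
hold(.8); print("held",favg(4)-f0)
p,q=pose(x-.03,0,0,.034); move_l(p,.04,q)
p,q=pose(x-.06,0,0,.15); move_l(p,.12,q)
p,q=pose(-.30,-.0,0,.20); move_to(p,q)
print(state()["time"]); look("c6"); np.savez("top6.npz",**get_image("top"))
E
```

```text
-10.1 [-10.6   1.7   1.3]; -9.8 [-11.4   1.5   1.6]; -9.5 [-12.2   2.1   1.1]; -9.2 [-13.2   2.    2. ]; held [-13.42601284   1.96131514   1.38888817]
37.425
```

View pics/c6.png

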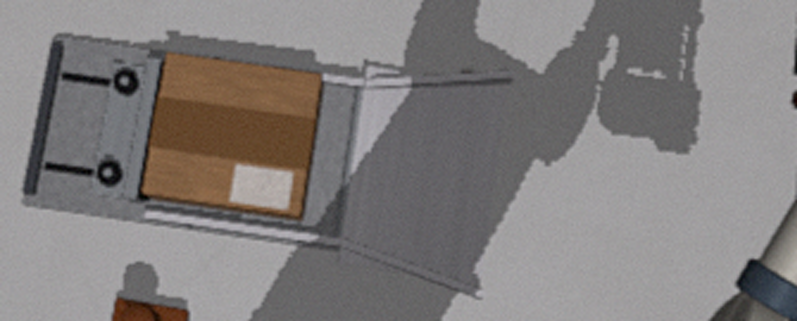

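The parcel lies flat between the guides and against the bar, with top corners at crop px (162,53), (321,73), (302,217) and (140,196). I'll put a number on squareness and on any gap.

```bash
python3 - <<'E'
from r import *
d=np.load("top6.npz")
P=W(d,[(162,53),(321,73),(302,217),(140,196)],.057);print(np.round(P,4))
for i,j in((1,0),(2,3),(0,3),(1,2)): v=P[j]-P[i];print(round(np.arctan2(v[1],v[0])-(np.pi/2 if (i,j) in((0,3),(1,2)) else 0),4),end=" ")
hsv=cv2.cvtColor(d["frame"],cv2.COLOR_BGR2HSV); m=cv2.inRange(hsv,(5,60,30),(22,255,255)); m[:, :215]=0; m[:230]=0; m[310:]=0; m[:,310:]=0
k=max(cv2.findContours(m,0,2)[0],key=cv2.contourArea);b=cv2.minAreaRect(k);B=ray(d,cv2.boxPoints(b),.057)[:,:2]-O;B=np.c_[B@e,B@n];print(np.round(B,4))
v=B-np.roll(B,1,0);print(np.round(np.arctan2(v[:,1],v[:,0]),4))
K,V,D=d["camera_matrix"],d["view"],d["depth"]
for u,v in [(240,245),(288,252),(230,290),(286,300)]:
    z=np.median(D[v-1:v+2,u-1:u+2]);p=np.array([(u-K[0,2])/K[0,0]*z,-(v-K[1,2])/K[0,0]*z,-z]);print(np.round(V[:3,:3].T@(p-V[:3,3]),4))
c=cv2.resize(d["frame"][225:315,212:262],None,fx=6.5,fy=6.5,interpolation=cv2.INTER_CUBIC); cv2.imwrite("pics/z7.png",c)
E
```

```text
[[ 0.113  -0.0522]
 [ 0.0013 -0.0539]
 [-0.0009  0.0464]
 [ 0.1106  0.048 ]]
0.0149 0.0144 0.0232 0.0215 [[ 0.111   0.0487]
 [ 0.1145 -0.0541]
 [-0.0008 -0.0539]
 [-0.0018  0.0485]]
[ 1.5000e-03 -1.5366e+00  3.1394e+00  1.5813e+00]
[0.573  0.1033 0.0576]
[0.5559 0.0248 0.059 ]
[0.4997 0.1223 0.0575]
[0.4776 0.0323 0.0572]
```

View pics/z7.png

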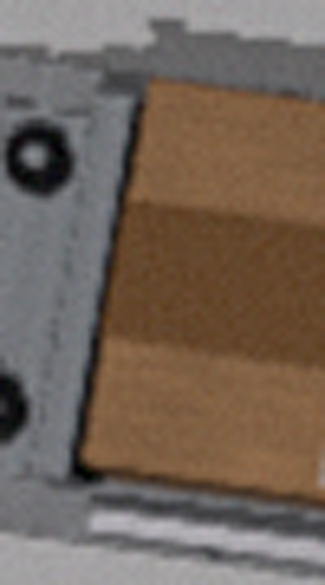

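Parcel yaw is about 0.015–0.02 against my axis. The bar face and lip themselves measured about +0.023 against that axis, so the parcel is square within about 0.01 rad. There may be a hair more gap at the lower corner, and the 2 N side force suggests the spread fingers were holding it slightly off. A second gentle press with closed fingers at mid-rear will let it align itself to the bar.

```bash
python3 - <<'E'
from r import *
close(); yc,w,z=-.003,.02,.028
p,q=pose(-.06,yc,w,.15); move_to(p,q)
p,q=pose(-.035,yc,w,z); move_l(p,.12,q); hold(.3)
f0=favg(6); x=-.035
while x<-.002:
    x+=.001 if x<-.016 else .0004
    p,q=pose(x,yc,w,z); move_l(p,.015,q); f=favg(3)-f0
    if -f[0]>1: print(round(x*1000,1),np.round(f,1),end="; ")
    if -f[0]>12.8: break
hold(.8); print("held",favg(4)-f0)
p,q=pose(x-.025,yc,w,z); move_l(p,.04,q)
p,q=pose(x-.06,yc,w,.15); move_l(p,.12,q)
p,q=pose(-.30,0,0,.20); move_to(p,q); hold(.3)
print(state()["time"]); d=get_image("top"); s=get_image("scene")
c=cv2.resize(d["frame"][225:315,212:262],None,fx=6.5,fy=6.5,interpolation=cv2.INTER_CUBIC)
c2=cv2.resize(s["frame"][240:345,235:370],None,fx=3.4,fy=5.571,interpolation=cv2.INTER_CUBIC)[:585]
cv2.imwrite("pics/z8.png",np.hstack([c,c2[:585]]))
E
```

```text
-11.6 [-3.5 -0.1  0.5]; -11.2 [-5.6  0.5  0.7]; -10.8 [-6.6  1.   1.2]; -10.4 [-7.4  0.7  1.5]; -10.0 [-8.9  1.1  1.8]; -9.6 [-10.4   0.5   1.9]; -9.2 [-12.3   1.4   2.3]; -8.8 [-13.6   1.3   2.8]; held [-12.95089112   0.8762957    2.49841431]
56.6167
```

View pics/z8.png

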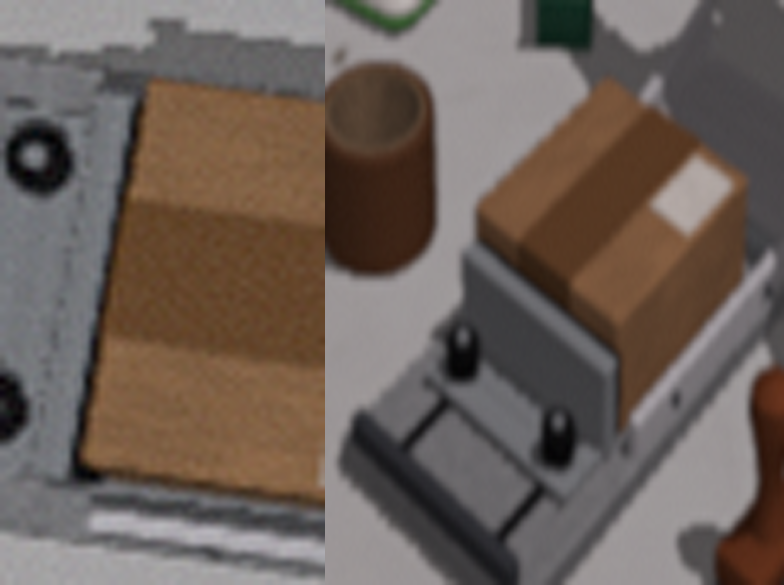

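The parcel did not move on the second press: the force rose steadily from first contact and both views show it flush and level against the bar. Handing in.

```bash
python3 -c "
from bench import *
job_done(); print(state()['time'])"
```

```text
the job is handed in; nothing more can be done
the job is handed in; nothing more can be done
```

The parcel is up the ramp, over the lip and flat on the deck between the guides, pressed against the stop bar. I handed the job in at about 57 s, with the arm clear of everything.

- **Pushing:** I pushed with the open fingers on the rear face. On the ramp the fingers, moving level, held the rear down by friction, and the force reached about 21 N. I stopped, backed off and went on with the fingers following the slope. The parcel was not near the bar then.
- **Press at the bar:** The parcel met the bar slowly, with the bar face at about x = 111 mm (111–114 mm in the image). I held about 13.4 N at the wrist for 0.8 s. Sliding friction was about 4 N, so that is roughly 9–10 N on the bar. I then pressed again with closed fingers at mid-rear, about 13 N. The force rose from first contact, so the parcel was already seated. If it did not slide at all, nearly all of that 13 N went to the bar.
- **Last checks:** The parcel's top was level at 57–59 mm, against 57 mm expected.
- **Squareness:** The parcel read 0.015–0.02 rad off my stand axis, but the bar and lip read about 0.023 rad off it too. So my axis is probably slightly off, and the parcel is square to the bar within about 0.01 rad.
- **Doubt:** The dark line between bar and parcel looked slightly wider at one corner. The second press did not change it.
- **Bystanders:** I saw no change in the brown tape or the stamp in the views I took. The staples box and till roll were still in place in the scene views during the push. I did not measure any of them again at the end.

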